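# Fit a keyed shaft into a pulley hub and hold it home

## Robot

A 6-joint arm with a two-finger parallel gripper is mounted at the origin on a cart in front of the work surface, level with it; the furniture and walls round the work are solid. World frame = base frame: x ahead of the robot, y to its left, z up, the work surface at z = 0. Lengths are in m, angles in degrees, forces in N, time in s.
With the tool pointing down it reaches from about 0.375 to 0.975 m from the base axis. Payload 3.8 kg.
Tool frame: the origin (TCP) lies between the finger pads; the fingertips stand 25 mm ahead of it and the grasp point (between the pads) lies 6 mm ahead of it; z points along the fingers, y is the direction in which the jaws open and shut (so a half turn about z gives the same grasp; the last joint's range is limited). The gripper opens to 88 mm and grips with 3 to 60 N. Pads are 18 mm wide; open, the fingers measure 123 mm over their backs; the gripper's body (75 mm by 187 mm) begins 45 mm behind the grasp point.
Start: joints at [65.495, 15.12, 91.902, -0, 72.978, -2.114], TCP at [0.257, 0.624, 0.264] pointing down, gripper open.
Joint ranges: [-150.88, 150.88], [-54.13, 125.18], [17.81, 147.31], [-75.09, 255.09], [0, 152.58], [-146.25, 146.25]. Speed limits (degrees/s): [147.25, 147.25, 180, 180, 180, 180].

## Interface

Orientations are given as a 3x3 rotation matrix whose columns are the frame's x, y, z axes.
In Python, from bench import status, viewer, workorder gives the robot as it stands. The module is installed in compiled form; this text tells all that it offers.
- The arm moves only by the tool move_arm, never from a script. Its argument "rows" is a list of rows, each a list of 7 numbers: the turn, a rotation vector about the tool's x, y, z each as a share of 45 degrees, from -1 to 1, then the shift along the tool's x, y, z each as a share of 30 cm, from -1 to 1, then the closure, from 0 (fully open) to 1 (shut). A call has 1 to 10 rows; each row is the pose to reach, as a shift and turn from the pose commanded when the call began, along the tool's axes at that moment; what a row does not reach only later rows make up. A row lasts 1/8 s, in which the tool goes at most 62.5 mm and 10.7 degrees, less where a joint would pass 70% of its speed; a pose out of reach is approached as far as the arm can. A call with a number of a shift or a turn outside -1 to 1 is refused whole. A call with a gripper value outside its range is refused whole. The fingers move at their own pace and stop on an object; the grip force is fixed at half the most. Time passes only in rows, so rows that repeat a pose let the fingers close. It gives the time, the measured TCP pose, the force and the opening at its end, in the units of the state.
- status.state(): the state, without advancing time (a new reading comes with each control period).
- viewer.capture(name): name is "scene" or "top" or "wrist"; returns a dict with "pixels" (400x640x3 uint8, blue, green, red), "fx", "fy", "cx", "cy" (pixels), "dist_coeffs" ([k1, k2, p1, p2, k3] as OpenCV has them; the pictures are not rectified), "pose" (4x4, takes a point from camera to world coordinates); the wrist camera has in their place "hand_eye" (4x4, takes a point from camera to tool coordinates, whose origin is the TCP and whose axes are the flange's). Camera axes: x right, y up, looking along -z (the intrinsics and any distortion apply to the point x, -y, -z); pixel columns grow to the right and rows downward; lengths in m; the calibration is good to about 2 mm. A picture is of the moment at which its call begins: read the wrist's pose just before it. There is no depth.
- workorder.hand_in(): hands the job in, once; it reports no verdict.
Trained networks look in the newest picture that a camera, given by its name, has taken for a name from the list of things; names that differ only in an ending like _2 or _b are one class to them, and where a whole thing is asked for, a point or a joint stands for the part that bears it (a point fixed in the world has none). Each returns a list of dicts, best first, with "p" (0 to 1); they miss things now and then, are a little off and sometimes report something else, mostly with a low value. They report only what shows in the picture. A call takes as long as a camera call. They do not tell look-alikes from the thing itself.
- viewer.find_in(camera, thing): "bbox" ([left, top, right, bottom] in pixels, round what is visible of it).
- viewer.pinpoint(camera, thing): "location" ([column, row] in pixels: a listed point, or the origin of a listed thing).
The state is a dict: "time_s": time; "qpos": joint angles; "joint_velocities": joint speeds; "joint_torque": joint torques, N m; "ee_pos": TCP position; "tcp_rot": TCP orientation; "ft_force": force on the tool from outside, world axes, zero at the start; "torque": the same for the moment, N m; "grip_width": finger opening in m.
Only numpy, scipy, OpenCV 4.12 (cv2) and the standard library are available. Lean on these libraries where they do the work, as an engineer would, in place of code of your own. Each camera call takes 0.05 s, during which the arm holds its last target. There are 200 camera calls.

## Task

Set the toothed pulley on the square drive base so that it sits flat over the two locating pegs, and let go of it. Then take the keyed shaft out of its holder and push it down into the pulley's hub, turning it until the key slips into the keyway, and keep pushing against the spring until its collar sits on the hub. Finish while still gripping the shaft and holding it fully home, so that a colleague can fit the retaining clip; leave the bowl, jar and pen where they are.

Things in the scene. Friction and masses are not known exactly. Their poses are not given: they have to be found in the camera images.
- pulley_center (a point): Toothed pulley, bare metal, loose, 0.2 to 0.4 kg, lying flat, hub up. Disc 85 mm across, 16 mm thick; on it a round hub 44 mm across, its top 52 mm above the underside: grip that from above. This point is on the axis, 26 mm above the underside; z up along the axis. Two through holes of 11 mm for the pegs lie in the disc at y = +31 and -31 mm; either half turn fits the base.
- hub_mouth (a point): The middle of the pulley's hub top, axes as the pulley's. The bore goes down right through the pulley, 23 mm in diameter, with one keyway 8.5 mm wide over its full length, on the +x side, reaching 15.5 mm from the axis.
- base_top (a point): Drive base, a fixed metal plate 120 (x) x 110 (y) x 24 mm on the bench. This point is the middle of its upper face, z up. Two upright pegs, 8 mm in diameter, 14 mm high, tapered over their top 5 mm, stand at y = +31 and -31 mm. In the middle is a round well of 27 mm with a spring plunger. The pulley's underside rests on the plate.
- plunger (a joint): Spring plunger in the middle of the drive base, a round brass stud of 18 mm whose top stands 4 mm above the plate when free. 0 when free, grows as it is pressed down, in m, at most 0.016; 0.012 with the shaft fully home. It pushes back with about 4 N at first and 8 N at 0.012, enough to lift the shaft again if it is not held.
- shaft_center (a point): Keyed shaft, bare steel, loose, 0.13 to 0.25 kg, 108 mm long, standing upright in its holder. This point is on the axis, 54 mm above the tip; z up. From the tip: round, 20 mm in diameter, with a 6 mm tapered nose; key from 26 to 58 mm; collar of 40 mm diameter from 60 to 66 mm; flat grip tab from 66 to 108 mm, 34 mm wide (x), 14 mm thick (y). Collar on the hub: this point is 20 mm above the pulley's.
- shaft_key (a point): The lower end of the key on the shaft, on the shaft's axis, 26 mm above the tip, axes as the shaft's. The key is on the +x side, 6 mm wide, 32 mm long, reaching 14 mm from the axis. The round nose below it enters the bore first; the key then meets the hub's top and enters only in line with the keyway.
- shaft_holder: Holder of the shaft, a fixed grey block 60 x 60 mm, 76 mm high, on a foot plate 60 (x) x 92 (y) mm, with a round hole of 32 mm, 64 mm deep. The shaft's collar rests on its top. Origin at the middle of its underside.
- bowl: White moulded bowl, 69 mm across, 29 mm high; a bystander to leave alone; origin at the middle of its underside.
- jar: White sample jar, 54 mm across, 67 mm high; a bystander to leave alone; origin at the middle of its underside.
- pen: Black marker pen lying on the bench, 136 mm long (y), 16 mm thick; a bystander to leave alone; origin at the middle of its underside.
Mind the look-alikes: they are no part of the job. Leave any orange or yellow look-alike of the part that bears shaft_center alone.

How it is judged (in metres and radians):
On the way, in this order (a step that is already met when the one before it is completed fails the run):
1. the pulley sits flat on the drive base, over both pegs, and is let go (z of pulley_center in the frame of base_top between 0.024 and 0.028 m and horizontal distance between pulley_center and base_top below 0.004 m and angle between the z axis of pulley_center and the z axis of base_top, either way round below 0.05 rad and contact force between the fingers and pulley below 0.3 N), for 0.2 s.
2. the key has slipped into the keyway (horizontal distance between shaft_center and pulley_center below 0.004 m and angle between the z axis of shaft_center and the z axis of pulley_center, either way round below 0.06 rad and z of shaft_center in the frame of pulley_center below 0.045 m), for 0.1 s.
At the end, for the whole second after the job is handed in: The pulley lies flat on the drive base (within 2 mm in height, 4 mm sideways); the shaft stands in its hub with the collar within 2.5 mm of the hub's top, the spring plunger is pressed down at least 9 mm, and the fingers still hold the shaft (z of pulley_center in the frame of base_top between 0.024 and 0.028 m and horizontal distance between pulley_center and base_top below 0.004 m and angle between the z axis of pulley_center and the z axis of base_top, either way round below 0.05 rad and horizontal distance between shaft_center and pulley_center below 0.004 m and angle between the z axis of shaft_center and the z axis of pulley_center, either way round below 0.06 rad and z of shaft_center in the frame of pulley_center below 0.0225 m and value of joint plunger above 0.009 m and contact force between the fingers and shaft above 1 N); the arm keeps its last pose, push and grip.
It fails at once if the white moulded bowl is moved more than 4 cm (distance of bowl from where it was at the start of the episode above 0.04 m).
It fails at once if the white sample jar is moved more than 4 cm (distance of jar from where it was at the start of the episode above 0.04 m).
It fails at once if the black marker pen is moved more than 4 cm (distance of pen from where it was at the start of the episode above 0.04 m).
It also fails if it takes over 64 s, if anything falls off the work surface, if the arm or the gripper's body presses on something with over 40 N, if the wrist force passes 120 N, or if a joint passes its speed limit or range.

## Working session

There is one attempt and no reset: what is moved stays moved. The work goes in short steps, Python scripts to look and compute and a tool call to move; the robot and the scene stay as the last step left them, time stands still between calls to the robot, and variables do not carry over. Pictures are saved under pics/ and viewed, about 8 in all and at most 12, crops included, and the job is handed in when it is done.

Besides the shell and the picture viewer there is one more tool, called after "Call:" by a JSON object that holds its "api" and its "payload". move_arm: Moves the arm, as the interface text tells. Shift numbers are shares of 30 cm and turn numbers shares of 45 degrees, none past 1 either way. Its arguments: {"type":"object","properties":{"rows":{"type":"array"}},"required":["rows"]}

```bash
mkdir -p pics
cat > h.py <<'E'
import numpy as np, cv2
from bench import status, viewer, workorder
def cap(n):
    s=status.state(); c=viewer.capture(n)
    if n=='wrist':
        T=np.eye(4);T[:3,:3]=np.array(s['tcp_rot']);T[:3,3]=s['ee_pos'];c['pose']=T@np.array(c['hand_eye'])
    c['pose']=np.array(c['pose']); c['K']=np.array([[c['fx'],0,c['cx']],[0,c['fy'],c['cy']],[0,0,1.]]); c['d']=np.array(c['dist_coeffs'],float)
    return c
def ray(c,px):
    u=cv2.undistortPoints(np.array([[px]],float),c['K'],c['d'])[0,0]
    return c['pose'][:3,3],c['pose'][:3,:3]@np.array([u[0],-u[1],-1])
def at(c,px,z):
    o,r=ray(c,px); return o+r*(z-o[2])/r[2]
def proj(c,P):
    Pc=np.linalg.inv(c['pose'])@np.r_[P,1]; 
    return cv2.projectPoints(np.array([[Pc[0],-Pc[1],-Pc[2]]]),np.zeros(3),np.zeros(3),c['K'],c['d'])[0][0,0]
E
cat > a.py <<'E'
from h import *
np.set_printoptions(precision=4,suppress=True)
Z={'pulley_center':.026,'hub_mouth':.052,'base_top':.024,'shaft_center':.07,'shaft_key':.042,'shaft_holder':0,'bowl':0,'jar':0,'pen':0}
for n in ['scene','top']:
    c=cap(n); cv2.imwrite(f'pics/{n}0.png',c['pixels']); print(n,c['pose'][:3,3])
    for t,z in Z.items():
        for d in viewer.pinpoint(n,t)[:3]: print(t,round(d['p'],2),np.round(d['location'],1),at(c,d['location'],z))
print(status.state())
E
python3 a.py
```

```text
scene [-0.1546 -0.5593  0.8593]
pulley_center 0.78 [273.6 173.2] [0.6173 0.1626 0.026 ]
hub_mouth 0.67 [272.6 167.3] [0.615  0.1614 0.052 ]
hub_mouth 0.66 [226.3 215.4] [0.3752 0.1359 0.052 ]
hub_mouth 0.65 [314.  260.6] [ 0.3733 -0.1623  0.052 ]
base_top 0.68 [230.8 180.8] [0.5172 0.2564 0.024 ]
shaft_center 0.8 [299.4 276.3] [ 0.3039 -0.1688  0.07  ]
shaft_center 0.74 [348.4 276.6] [ 0.365  -0.2666  0.07  ]
shaft_center 0.74 [464.3 257.6] [ 0.5648 -0.4762  0.07  ]
shaft_key 0.77 [295.7 284. ] [ 0.2968 -0.1608  0.042 ]
shaft_key 0.77 [463.1 265.3] [ 0.5649 -0.4792  0.042 ]
shaft_key 0.7 [346.9 282. ] [ 0.3677 -0.2614  0.042 ]
shaft_holder 0.98 [347.8 291. ] [ 0.3723 -0.2621  0.    ]
bowl 0.58 [316.2 261.6] [ 0.4076 -0.1435  0.    ]
bowl 0.3 [347.4 274.6] [ 0.4151 -0.2352  0.    ]
bowl 0.18 [273. 170.] [0.6538 0.1975 0.    ]
jar 0.7 [226.9 217.4] [0.404  0.1733 0.    ]
pen 0.61 [265.8 152.6] [ 0.7179  0.2809 -0.    ]
top [ 0.2852 -0.0697  1.4288]
pulley_center 0.98 [239. 165.] [0.6283 0.1652 0.026 ]
hub_mouth 0.96 [235.5 159.5] [0.6392 0.1724 0.052 ]
base_top 0.65 [202.8 197.6] [0.52
[... 504 characters left out ...]
.1246  0.    ]
jar 0.54 [231.8 237.6] [0.4033 0.1827 0.    ]
jar 0.44 [206.3 139.6] [0.7171 0.2781 0.    ]
pen 0.76 [203.  141.2] [0.7116 0.2885 0.    ]
{'time_s': 1.0, 'qpos': array([65.4967, 15.1189, 91.9015, -0.0006, 72.9785, -2.1144]), 'joint_velocities': array([ 0.0612,  0.0853,  0.0345,  0.0985, -0.0544, -0.0654]), 'joint_torque': array([ -0.0006, -50.2069, -35.7275,   0.0729,   0.0182,  -0.    ]), 'ee_pos': array([0.2571, 0.6241, 0.2637]), 'tcp_rot': array([[-0.9246,  0.3809,  0.    ],
       [ 0.3809,  0.9246,  0.    ],
       [-0.    ,  0.    , -1.    ]]), 'ft_force': array([-0.3232,  0.5301,  1.2858]), 'torque': array([ 0.0624,  0.0202, -0.0004]), 'grip_width': 0.08815593980315081}
```

```bash
python3 -c "
import cv2
a=cv2.imread('pics/scene0.png')[130:310,180:500];b=cv2.imread('pics/top0.png')[110:290,160:480]
cv2.imwrite('pics/m0.png',cv2.resize(cv2.vconcat([a,b]),None,fx=1.66,fy=1.66,interpolation=cv2.INTER_CUBIC))"
```

```text
(no output)
```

View pics/m0.png

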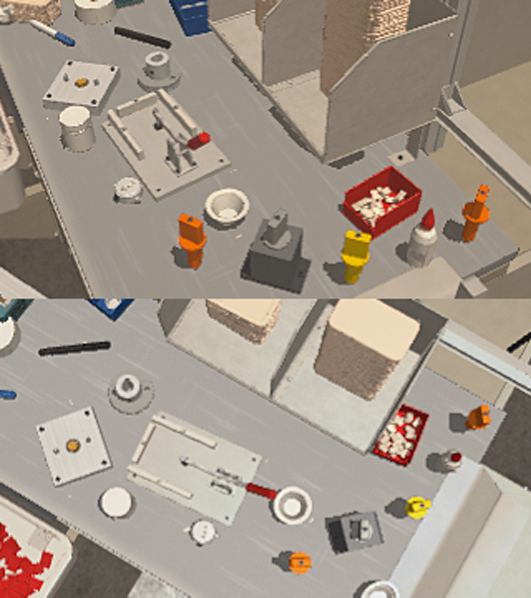

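```bash
cat >> h.py <<'E'
from scipy.spatial.transform import Rotation as Ro
def down(yaw): # tool y axis (jaw direction) at yaw deg in world
    y=np.array([np.cos(np.radians(yaw)),np.sin(np.radians(yaw)),0]); z=np.array([0,0,-1.]); return np.c_[np.cross(y,z),y,z]
def plan(p,yaw=None,cur=None):
    s=status.state(); R=np.array(s['tcp_rot']); o=np.array(s['ee_pos'])
    Rt=R if yaw is None else min((down(yaw),down(yaw+180)),key=lambda r:Ro.from_matrix(R.T@r).magnitude())
    rv=Ro.from_matrix(R.T@Rt).as_rotvec(degrees=True)/45
    print('row',np.round(rv,4),np.round(R.T@(np.array(p)-o)/.3,4),'t',s['time_s'],'q6',s['qpos'][5],'grip',s['grip_width'])
E
python3 -c "
from h import *
c=cap('wrist');print(np.round(c['hand_eye'],3),c['fx'],c['d']); cv2.imwrite('pics/w0.png',c['pixels'])
plan([.55,.2,.33],None)
for p in [(.628,.165,.026),(.523,.272,.024)]: print(proj(c,p))
"
```

```text
[[-0.001  0.96   0.281  0.073]
 [ 1.     0.001 -0.001 -0.001]
 [-0.001  0.281 -0.96  -0.121]
 [ 0.     0.     0.     1.   ]] 300.7821272605636 [3.08958258e-05 0.00000000e+00 0.00000000e+00 0.00000000e+00
 0.00000000e+00]
row [0. 0. 0.] [-1.4412 -0.9352 -0.221 ] t 1.05 q6 -2.1140069157621437 grip 0.0880843700977152
[156.13779542 472.80416269]
[180.59149332 409.6828627 ]
```

Call:
{"api": "move_arm", "payload": {"rows": [[0, 0, 0, -0.753, -0.428, 0, 0], [0, 0, 0, -0.753, -0.428, 0, 0], [0, 0, 0, -0.753, -0.428, 0, 0], [0, 0, 0, -0.753, -0.428, 0, 0], [0, 0, 0, -0.753, -0.428, 0, 0]]}}

```text
time_s: 1.68
ee_pos: [0.4191, 0.4165, 0.2639]
tcp_rot: [[-0.923, 0.385, 0.001], [0.385, 0.923, -0.0], [-0.001, -0.0, -1.0]]
ft_force: [1.2, -0.1, 0.2]
grip_width: 0.0882
```

Call:
{"api": "move_arm", "payload": {"rows": [[0, 0, 0, -0.753, -0.428, 0, 0], [0, 0, 0, -0.753, -0.428, 0, 0], [0, 0, 0, -0.753, -0.428, 0, 0], [0, 0, 0, -0.753, -0.428, 0, 0], [0, 0, 0, -0.753, -0.428, 0, 0], [0, 0, 0, -0.753, -0.428, 0, 0]]}}

```text
time_s: 2.42
ee_pos: [0.577, 0.215, 0.2635]
tcp_rot: [[-0.924, 0.382, -0.001], [0.382, 0.924, 0.001], [0.001, 0.0, -1.0]]
ft_force: [0.4, 0.9, 0.8]
grip_width: 0.0879
```

```bash
cat > b.py <<'E'
from h import *
import sys
np.set_printoptions(precision=4,suppress=True)
tag=sys.argv[1]; Z=dict(pulley_center=.026,hub_mouth=.052,base_top=.024,plunger=.028)
c=cap('wrist'); cv2.imwrite(f'pics/{tag}.png',c['pixels'])
s=status.state(); print(s['ee_pos'],s['time_s'])
for t,z in Z.items():
    for d in viewer.pinpoint('wrist',t)[:2]: print(t,round(d['p'],2),np.round(d['location'],1),at(c,d['location'],z))
# top-down rectified view at z=0.024: 0.5 mm/px
x0,x1,y0,y1=.44,.72,.08,.36
def rect(z,name,x0,x1,y0,y1,s):
    n=int((x1-x0)/s);m=int((y1-y0)/s)
    X,Y=np.meshgrid(x0+(np.arange(n)+.5)*s,y0+(np.arange(m)+.5)*s)
    P=np.c_[X.ravel(),Y.ravel(),np.full(X.size,z)]
    Pc=(P-c['pose'][:3,3])@c['pose'][:3,:3]; Pc=Pc*[1,-1,-1]
    uv=cv2.projectPoints(Pc,np.zeros(3),np.zeros(3),c['K'],c['d'])[0].reshape(m,n,2).astype(np.float32)
    cv2.imwrite(name,cv2.remap(c['pixels'],uv,None,cv2.INTER_CUBIC)[::-1])
rect(.016,f'pics/{tag}_p.png',.57,.69,.105,.225,.0003)
rect(.024,f'pics/{tag}_b.png',.46,.58,.21,.33,.0003)
cv2.imwrite(f'pics/{tag}_m.png',cv2.hconcat([cv2.imread(f'pics/{tag}_p.png'),cv2.imread(f'pics/{tag}_b.png')]))
E
python3 b.py w1
```

```text
[0.5764 0.2158 0.2635] 2.475
pulley_center 0.78 [306.5 225.7] [0.6328 0.169  0.026 ]
hub_mouth 0.87 [306.5 231.3] [0.6305 0.1715 0.052 ]
base_top 0.79 [349.9 110.9] [0.5228 0.2708 0.024 ]Traceback (most recent call last):
  File "b.py", line 8, in <module>
    for d in viewer.pinpoint('wrist',t)[:2]: print(t,round(d['p'],2),np.round(d['location'],1),at(c,d['location'],z))
             ~~~~~~~~~~~~~~~^^^^^^^^^^^
ValueError: it knows: base_top, bowl, hub_mouth, jar, pen, pulley_center, shaft_center, shaft_holder, shaft_key
```

```bash
sed -i 's/,plunger=.028//' b.py; python3 b.py w1
```

```text
[0.5761 0.2162 0.2637] 2.675
pulley_center 0.73 [403.4 245.3] [0.7052 0.2763 0.026 ]
pulley_center 0.65 [305.1 225.6] [0.6314 0.1688 0.026 ]
hub_mouth 0.8 [303.4 233.6] [0.6311 0.1682 0.052 ]
base_top 0.94 [348.8 112.4] [0.5228 0.2701 0.024 ]
```

View pics/w1_m.png

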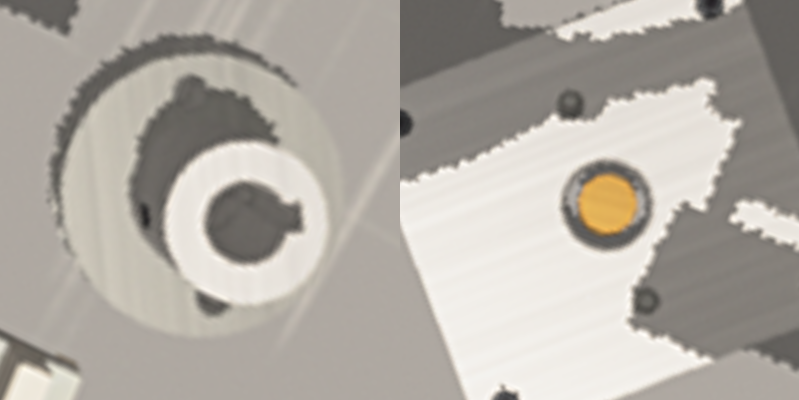

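```bash
python3 -c "
from h import *
plan([.6303,.1662,.12]); plan([.6303,.1662,.048])"
```

```text
row [0. 0. 0.] [-0.2284 -0.0843  0.4794] t 2.825 q6 -49.52117377416503 grip 0.08809386769085438
row [0. 0. 0.] [-0.2284 -0.0844  0.7194] t 2.825 q6 -49.52117377416503 grip 0.08809386769085438
```

Call:
{"api": "move_arm", "payload": {"rows": [[0, 0, 0, -0.228, -0.084, 0.2, 0], [0, 0, 0, -0.228, -0.084, 0.4, 0], [0, 0, 0, -0.228, -0.084, 0.48, 0], [0, 0, 0, -0.228, -0.084, 0.48, 0], [0, 0, 0, -0.228, -0.084, 0.6, 0], [0, 0, 0, -0.228, -0.084, 0.72, 0], [0, 0, 0, -0.228, -0.084, 0.72, 0], [0, 0, 0, -0.228, -0.084, 0.72, 0]]}}

```text
time_s: 3.82
ee_pos: [0.6324, 0.166, 0.0506]
tcp_rot: [[-0.925, 0.38, 0.004], [0.38, 0.925, 0.001], [-0.003, 0.002, -1.0]]
ft_force: [-0.2, -0.6, 0.3]
grip_width: 0.0884
```

```bash
python3 -c "
from h import *
plan([.6303,.1662,.048])"
```

```text
row [0. 0. 0.] [ 0.0066 -0.0022  0.0087] t 3.825 q6 -55.11367942609044 grip 0.0883701950031746
```

Call:
{"api": "move_arm", "payload": {"rows": [[0, 0, 0, 0.0066, -0.002, 0.009, 0], [0, 0, 0, 0.0066, -0.002, 0.009, 0.3], [0, 0, 0, 0.0066, -0.002, 0.009, 1], [0, 0, 0, 0.0066, -0.002, 0.009, 1], [0, 0, 0, 0.0066, -0.002, 0.009, 1], [0, 0, 0, 0.0066, -0.002, 0.009, 1], [0, 0, 0, 0.0066, -0.002, 0.009, 1]]}}

```text
time_s: 4.7
ee_pos: [0.6287, 0.1656, 0.045]
tcp_rot: [[-0.925, 0.381, 0.0], [0.381, 0.925, 0.0], [-0.0, 0.0, -1.0]]
ft_force: [0.4, 1.4, 0.3]
grip_width: 0.0424
```

Call:
{"api": "move_arm", "payload": {"rows": [[0, 0, 0, 0, 0, -0.1, 1], [0, 0, 0, 0, 0, -0.25, 1], [0, 0, 0, 0, 0, -0.35, 1], [0, 0, 0, 0, 0, -0.35, 1], [0, 0, 0, 0, 0, -0.35, 1], [0, 0, 0, 0, 0, -0.35, 1]]}}

```text
time_s: 5.45
ee_pos: [0.627, 0.165, 0.1472]
tcp_rot: [[-0.925, 0.381, -0.004], [0.381, 0.925, -0.001], [0.004, -0.003, -1.0]]
ft_force: [-0.2, -0.3, -1.7]
grip_width: 0.043
```

```bash
cat >> h.py <<'E'
def rect(c,z,x0,y0,w,s):
    n=int(w/s); X,Y=np.meshgrid(x0-w/2+(np.arange(n)+.5)*s,y0-w/2+(np.arange(n)+.5)*s)
    P=np.c_[X.ravel(),Y.ravel(),np.full(X.size,z)]
    Pc=(P-c['pose'][:3,3])@c['pose'][:3,:3]*[1,-1,-1]
    uv=cv2.projectPoints(Pc,np.zeros(3),np.zeros(3),c['K'],c['d'])[0].reshape(n,n,2).astype(np.float32)
    return np.ascontiguousarray(cv2.remap(c['pixels'],uv,None,cv2.INTER_CUBIC)[::-1])
E
python3 - <<'E'
from h import *
c=cap('wrist');s=status.state();p=s['ee_pos'];print(p,s['grip_width'],s['ft_force'])
off=p[2]-.045
a=rect(c,off+.052,p[0],p[1],.12,.0003);b=rect(c,off+.016,p[0],p[1],.12,.0003)
for i in(a,b): cv2.drawMarker(i,(200,200),(0,0,255),0,8)
cv2.imwrite('pics/g1.png',cv2.hconcat([a,b]))
for t in('pulley_center','hub_mouth'):
  for d in viewer.pinpoint('wrist',t)[:2]: print(t,d['p'],at(c,d['location'],off+(.026 if t[0]=='p' else .052)))
E
```

```text
[0.627167   0.16505513 0.14749349] 0.04236390151342024 [-0.22658659 -0.38670041 -2.52577913]
pulley_center 0.66 [0.62873841 0.16280938 0.12849349]
hub_mouth 0.72 [0.62755822 0.16526309 0.15449349]
```

View pics/g1.png

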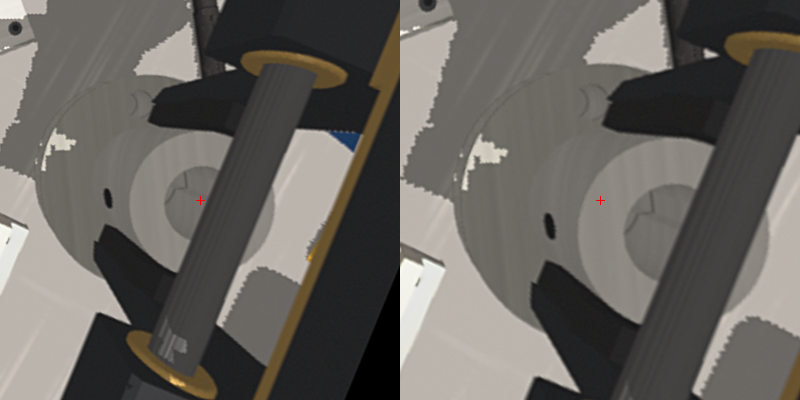

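```bash
python3 -c "
from h import *
s=status.state();R=s['tcp_rot'];print(np.degrees(np.arctan2(R[1,1],R[0,1])))
plan([.5226,.2697,.1]  ,np.degrees(np.arctan2(R[1,1],R[0,1]))+14.3)"
```

```text
67.60810164043546
row [-0.0016 -0.0032 -0.3178] [0.4563 0.1888 0.1616] t 5.6 q6 -55.06183405535739 grip 0.04262067406691599
```

Call:
{"api": "move_arm", "payload": {"rows": [[0, 0, -0.318, 0.456, 0.189, 0, 1], [0, 0, -0.318, 0.456, 0.189, 0, 1], [0, 0, -0.318, 0.456, 0.189, 0.1, 1], [0, 0, -0.318, 0.456, 0.189, 0.16, 1], [0, 0, -0.318, 0.456, 0.189, 0.16, 1], [0, 0, -0.318, 0.456, 0.189, 0.16, 1], [0, 0, -0.318, 0.456, 0.189, 0.16, 1], [0, 0, -0.318, 0.456, 0.189, 0.16, 1]]}}

```text
time_s: 6.6
ee_pos: [0.5248, 0.2697, 0.1029]
tcp_rot: [[-0.99, 0.142, 0.001], [0.142, 0.99, 0.001], [-0.001, 0.001, -1.0]]
ft_force: [-0.3, -0.7, -2.6]
grip_width: 0.042
```

Run:
```python
from h import *
c=cap('wrist');s=status.state();p=s['ee_pos'];R=s['tcp_rot'];print(p,s['ft_force'],s['torque'])
cv2.imwrite('pics/g2.png',c['pixels'])
plan([.5226,.2697,.085],81.9)
```

```text
[0.52452345 0.26975987 0.1027385 ] [-0.0374478  -0.56323984 -0.90401101] [-0.0061911   0.07201214 -0.03440808]
row [ 0.0008  0.0014 -0.0006] [ 0.0064 -0.0011  0.0591] t 6.65 q6 -57.07406609979256 grip 0.042513089861067825
```

Call:
{"api": "move_arm", "payload": {"rows": [[0, 0, 0, 0.0064, -0.001, 0.03, 1], [0, 0, 0, 0.0064, -0.001, 0.045, 1], [0, 0, 0, 0.0064, -0.001, 0.045, 1], [0, 0, 0, 0.0064, -0.001, 0.045, 1], [0, 0, 0, 0.0064, -0.001, 0.045, 1]]}}

```text
time_s: 7.28
ee_pos: [0.522, 0.2701, 0.0887]
tcp_rot: [[-0.99, 0.14, 0.0], [0.14, 0.99, 0.0], [-0.0, 0.0, -1.0]]
ft_force: [-0.1, -0.0, -2.2]
grip_width: 0.0424
```

Run:
```python
from h import *
s=status.state();p=s['ee_pos'];print(p,s['ft_force'],s['torque'])
c=cap('wrist');cv2.imwrite('pics/g3.png',c['pixels'])
plan([.5226,.2697,.069],81.9)
```

```text
[0.52196498 0.27005457 0.08871801] [-0.0766991  -0.04456159 -2.24517114] [ 0.01084462 -0.04459068 -0.01571416]
row [0.0004 0.0006 0.0005] [-0.002  -0.0009  0.0659] t 7.325 q6 -56.99750175197283 grip 0.04232671699922317
```

View pics/g3.png

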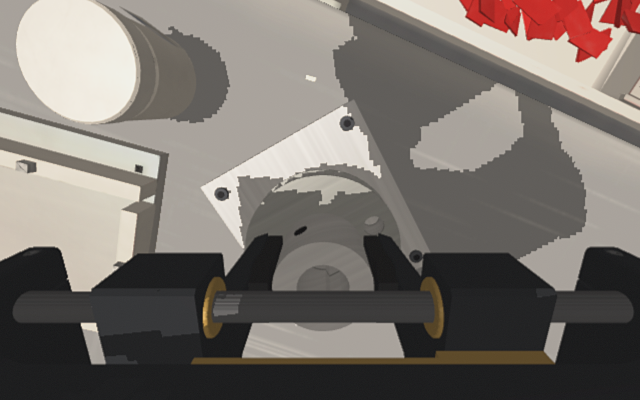

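Call:
{"api": "move_arm", "payload": {"rows": [[0, 0, 0, -0.001, -0.001, 0.015, 1], [0, 0, 0, -0.001, -0.001, 0.03, 1], [0, 0, 0, -0.001, -0.001, 0.04, 1], [0, 0, 0, -0.001, -0.001, 0.05, 1], [0, 0, 0, -0.001, -0.001, 0.055, 1], [0, 0, 0, -0.001, -0.001, 0.055, 1], [0, 0, 0, -0.001, -0.001, 0.055, 1]]}}

```text
time_s: 8.2
ee_pos: [0.5221, 0.2696, 0.0721]
tcp_rot: [[-0.99, 0.141, 0.0], [0.141, 0.99, 0.0], [-0.0, 0.0, -1.0]]
ft_force: [-0.5, -0.5, -2.3]
grip_width: 0.0427
```

Call:
{"api": "move_arm", "payload": {"rows": [[0, 0, 0, 0, 0, 0.007, 1], [0, 0, 0, 0, 0, 0.011, 1], [0, 0, 0, 0, 0, 0.011, 1], [0, 0, 0, 0, 0, 0.011, 1]]}}

```text
time_s: 8.7
ee_pos: [0.5221, 0.2696, 0.0689]
tcp_rot: [[-0.99, 0.141, 0.0], [0.141, 0.99, 0.0], [-0.0, 0.0, -1.0]]
ft_force: [-1.3, -0.2, 1.2]
grip_width: 0.0422
```

Call:
{"api": "move_arm", "payload": {"rows": [[0, 0, 0, 0, 0, 0, 0.6], [0, 0, 0, 0, 0, 0, 0], [0, 0, 0, 0, 0, 0, 0], [0, 0, 0, 0, 0, 0, 0], [0, 0, 0, 0, 0, -0.2, 0], [0, 0, 0, 0, 0, -0.4, 0], [0, 0, 0, 0, 0, -0.5, 0], [0, 0, 0, 0, 0, -0.5, 0], [0, 0, 0, 0, 0, -0.5, 0]]}}

```text
time_s: 9.82
ee_pos: [0.5213, 0.2693, 0.2173]
tcp_rot: [[-0.99, 0.141, -0.002], [0.141, 0.99, -0.001], [0.001, -0.001, -1.0]]
ft_force: [-0.1, -0.2, 0.2]
grip_width: 0.0881
```

Run:
```python
from h import *
c=cap('wrist');s=status.state();p=s['ee_pos'];print(p,s['grip_width'])
a=rect(c,.076,.522,.27,.12,.0003);b=rect(c,.040,.522,.27,.12,.0003)
for i in(a,b): cv2.drawMarker(i,(200,200),(0,0,255),0,8)
cv2.imwrite('pics/g4.png',cv2.hconcat([a,b]))
for t in('pulley_center','hub_mouth'):
  for d in viewer.pinpoint('wrist',t)[:2]: print(t,d['p'],at(c,d['location'],.05 if t[0]=='p' else .076))
# go-to info: above holder
plan([.372,-.258,.22],None)
print(c['pose'][:3,3])
```

```text
[0.52091223 0.26904474 0.21649352] 0.08830379425684586
pulley_center 0.81 [0.52698079 0.2702798  0.05      ]
hub_mouth 0.97 [0.5228211 0.2697414 0.076    ]
row [0. 0. 0.] [ 0.2442 -1.809  -0.0077] t 9.975 q6 -57.03618264765785 grip 0.08804695170577334
[0.44940927 0.27885692 0.33800384]
```

View pics/g4.png

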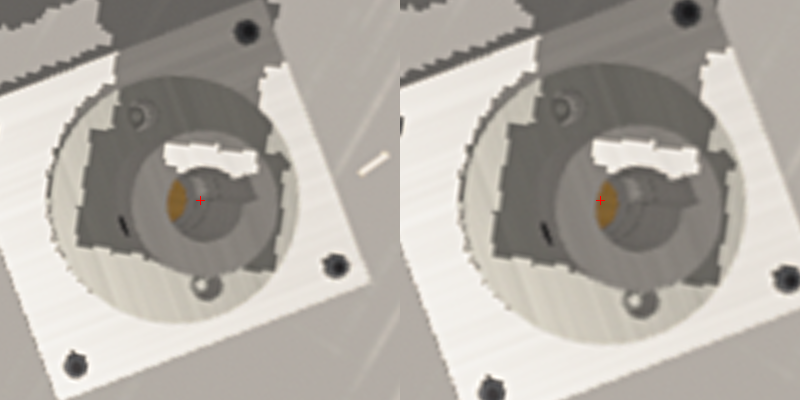

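Call:
{"api": "move_arm", "payload": {"rows": [[0, 0, 0, 0.12, -0.9, -0.05, 0], [0, 0, 0, 0.12, -0.9, -0.05, 0], [0, 0, 0, 0.12, -0.9, -0.05, 0], [0, 0, 0, 0.12, -0.9, -0.05, 0], [0, 0, 0, 0.12, -0.9, -0.05, 0]]}}

```text
time_s: 10.6
ee_pos: [0.4466, 0.0048, 0.2324]
tcp_rot: [[-0.99, 0.143, -0.002], [0.143, 0.99, -0.001], [0.002, -0.001, -1.0]]
ft_force: [0.5, 0.8, 0.9]
grip_width: 0.0879
```

Call:
{"api": "move_arm", "payload": {"rows": [[0, 0, 0, 0, -0.9, -0.05, 0], [0, 0, 0, 0, -0.9, -0.05, 0], [0, 0, 0, 0, -0.9, -0.05, 0], [0, 0, 0, 0, -0.9, -0.05, 0], [0, 0, 0, 0, -0.9, -0.05, 0], [0, 0, 0, 0, -0.9, -0.05, 0], [0, 0, 0, 0, -0.9, -0.05, 0], [0, 0, 0, 0, -0.9, -0.05, 0]]}}

```text
time_s: 11.6
ee_pos: [0.4106, -0.2586, 0.2482]
tcp_rot: [[-0.99, 0.139, -0.001], [0.139, 0.99, 0.001], [0.001, 0.001, -1.0]]
ft_force: [-0.5, -0.3, 0.3]
grip_width: 0.0878
```

Run:
```python
from h import *
c=cap('wrist');s=status.state();p=s['ee_pos'];print(p,s['qpos'],s['joint_velocities'])
cv2.imwrite('pics/s1w.png',c['pixels'])
Z=dict(shaft_center=.07,shaft_holder=0)
x,y=.372,-.258
for t,z in Z.items():
  for d in viewer.pinpoint('wrist',t)[:2]: print(t,d['p'],d['location'],at(c,d['location'],z))
a=rect(c,.124,x,y,.12,.0003);b=rect(c,.076,x,y,.12,.0003)
for i in(a,b): cv2.drawMarker(i,(200,200),(0,0,255),0,8)
cv2.imwrite('pics/s1.png',cv2.hconcat([a,b]))
```

```text
[ 0.4106668  -0.2587146   0.24838787] [-3.51572171e+01 -5.09647886e+00  1.15436011e+02  1.01459041e-02
  6.96974313e+01 -1.17190074e+02] [-0.10131281 -0.1832316  -0.26609209  0.02932268  0.10755312 -0.02088585]
shaft_center 0.97 [226.9, 193.3] [ 0.4064802  -0.35818219  0.07      ]
shaft_center 0.86 [315.4, 144.1] [ 0.36957922 -0.26057457  0.07      ]
shaft_holder 0.72 [316.5, 132.5] [ 0.36339233 -0.25987854  0.        ]
shaft_holder 0.53 [312.4, 144.3] [ 0.37658529 -0.26684864  0.        ]
```

View pics/s1.png

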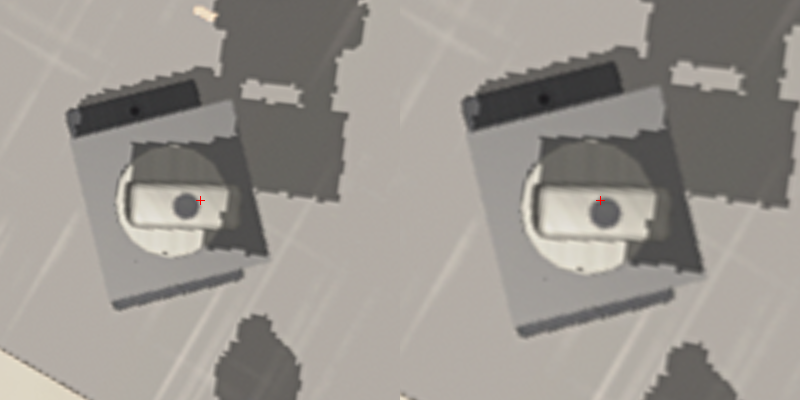

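Run:
```python
from h import *
plan([.3668,-.2595,.18],88); plan([.3668,-.2595,.112],88)
```

```text
row [ 1.00e-04  0.00e+00 -1.33e-01] [ 0.1449 -0.0218  0.229 ] t 11.75 q6 -117.19478379424245 grip 0.08805124501435144
row [ 1.00e-04  0.00e+00 -1.33e-01] [ 0.1449 -0.0218  0.4556] t 11.75 q6 -117.19478379424245 grip 0.08805124501435144
```

Call:
{"api": "move_arm", "payload": {"rows": [[0, 0, -0.133, 0.145, -0.022, 0, 0.4], [0, 0, -0.133, 0.145, -0.022, 0.15, 0.4], [0, 0, -0.133, 0.145, -0.022, 0.25, 0.4], [0, 0, -0.133, 0.145, -0.022, 0.35, 0.4], [0, 0, -0.133, 0.145, -0.022, 0.43, 0.4], [0, 0, -0.133, 0.145, -0.022, 0.43, 0.4], [0, 0, -0.133, 0.145, -0.022, 0.43, 0.4], [0, 0, -0.133, 0.145, -0.022, 0.43, 0.4]]}}

```text
time_s: 12.75
ee_pos: [0.3675, -0.261, 0.1212]
tcp_rot: [[-0.999, 0.036, 0.002], [0.036, 0.999, -0.002], [-0.002, -0.002, -1.0]]
ft_force: [-0.4, -1.3, -0.1]
grip_width: 0.0527
```

Run:
```python
from h import *
print(status.state()['ee_pos'],status.state()['ft_force'])
plan([.3668,-.2595,.112],88)
```

```text
[ 0.36747183 -0.26104546  0.12117213] [-0.36700387 -1.28191635 -0.13854329]
row [-0.0021  0.0027 -0.0018] [0.0025 0.0051 0.0306] t 12.75 q6 -126.474309807703 grip 0.05271671270681316
```

Call:
{"api": "move_arm", "payload": {"rows": [[0, 0, 0, 0.002, 0.004, 0.025, 0.4], [0, 0, 0, 0.002, 0.004, 0.025, 0.4], [0, 0, 0, 0.002, 0.004, 0.025, 1], [0, 0, 0, 0.002, 0.004, 0.025, 1], [0, 0, 0, 0.002, 0.004, 0.025, 1], [0, 0, 0, 0.002, 0.004, 0.025, 1], [0, 0, 0, 0.002, 0.004, 0.025, 1]]}}

```text
time_s: 13.62
ee_pos: [0.366, -0.2592, 0.1123]
tcp_rot: [[-0.999, 0.037, 0.0], [0.037, 0.999, -0.0], [-0.0, -0.0, -1.0]]
ft_force: [-0.3, 0.2, 0.1]
grip_width: 0.014
```

Call:
{"api": "move_arm", "payload": {"rows": [[0, 0, 0, 0, 0, -0.1, 1], [0, 0, 0, 0, 0, -0.25, 1], [0, 0, 0.2, 0, 0, -0.4, 1], [0, 0, 0.4, 0, 0, -0.6, 1], [0, 0, 0.6, 0, 0, -0.8, 1], [0, 0, 0.8, 0, 0, -0.8, 1], [0, 0, 1, 0, 0, -0.8, 1], [0, 0, 1, 0, 0, -0.8, 1], [0, 0, 1, 0, 0, -0.8, 1]]}}

```text
time_s: 14.75
ee_pos: [0.3657, -0.259, 0.3515]
tcp_rot: [[-0.683, 0.731, -0.001], [0.731, 0.683, 0.001], [0.001, -0.0, -1.0]]
ft_force: [-0.1, -0.0, -2.2]
grip_width: 0.0137
```

Run:
```python
from h import *
c=cap('scene');s=status.state();p=s['ee_pos'];print(p,s['grip_width'],s['ft_force'],s['qpos'])
u=proj(c,[p[0],p[1],p[2]-.06]);print(u)
x,y=map(int,u);a=c['pixels'][y-45:y+45,x-50:x+50]
a=cv2.resize(a,None,fx=6,fy=6,interpolation=cv2.INTER_CUBIC)
cv2.imwrite('pics/k1.png',a)
```

```text
[ 0.36573333 -0.25900949  0.35158092] 0.014018723140312439 [ 0.2546766  -0.0178756  -1.72907323] [-3.84920257e+01 -1.26374862e+01  1.11082954e+02  1.67756671e-03
  8.16220975e+01 -8.15150180e+01]
[347.5341129  206.62734769]
```

View pics/k1.png

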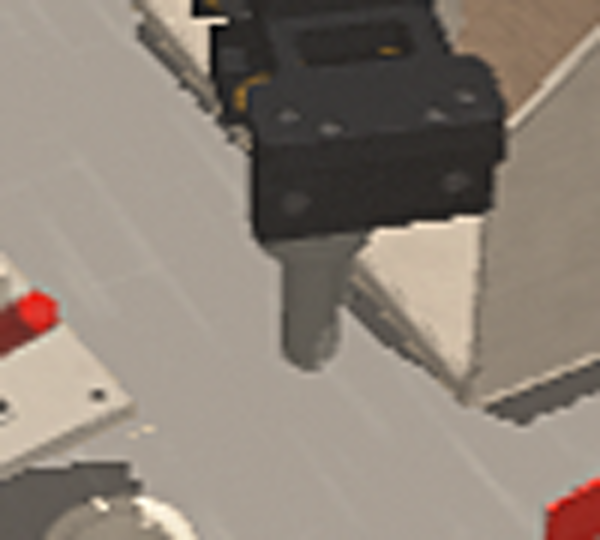

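Call:
{"api": "move_arm", "payload": {"rows": [[0, 0, -0.25, 0.466, 0.792, 0, 1], [0, 0, -0.5, 0.466, 0.792, 0, 1], [0, 0, -0.75, 0.466, 0.792, 0, 1], [0, 0, -1, 0.466, 0.792, 0, 1], [0, 0, -1, 0.466, 0.792, 0, 1], [0, 0, -1, 0.466, 0.792, 0, 1], [0, 0, -1, 0.466, 0.792, 0, 1]]}}

```text
time_s: 15.68
ee_pos: [0.4446, 0.0044, 0.3519]
tcp_rot: [[-0.999, 0.036, -0.001], [0.036, 0.999, -0.001], [0.001, -0.001, -1.0]]
ft_force: [0.3, -1.0, -2.8]
grip_width: 0.0141
```

Run:
```python
from h import *
s=status.state();print(s['ee_pos'],s['qpos'])
plan([.5221,.2696,.22],112)
```

```text
[0.44457627 0.00438678 0.35192299] [-2.61463686e+00 -1.30837807e+01  1.11403411e+02 -4.35291500e-02
  8.17205829e+01 -9.05255778e+01]
row [-0.0007 -0.0011 -0.5352] [-0.2264  0.8932  0.4389] t 15.675 q6 -90.52557775748437 grip 0.014128178854794775
```

Call:
{"api": "move_arm", "payload": {"rows": [[0, 0, -0.25, -0.226, 0.893, 0, 1], [0, 0, -0.535, -0.226, 0.893, 0, 1], [0, 0, -0.535, -0.226, 0.893, 0.2, 1], [0, 0, -0.535, -0.226, 0.893, 0.44, 1], [0, 0, -0.535, -0.226, 0.893, 0.44, 1], [0, 0, -0.535, -0.226, 0.893, 0.44, 1], [0, 0, -0.535, -0.226, 0.893, 0.44, 1], [0, 0, -0.535, -0.226, 0.893, 0.44, 1], [0, 0, -0.535, -0.226, 0.893, 0.44, 1]]}}

```text
time_s: 16.8
ee_pos: [0.5235, 0.2694, 0.2227]
tcp_rot: [[-0.928, -0.373, 0.004], [-0.373, 0.928, 0.001], [-0.004, -0.0, -1.0]]
ft_force: [0.3, 0.1, -2.0]
grip_width: 0.0139
```

Run:
```python
from h import *
c=cap('wrist');s=status.state();p=s['ee_pos'];print(p,s['qpos'],s['ft_force'])
cv2.imwrite('pics/i1.png',c['pixels'])
for t in('shaft_center','shaft_key','hub_mouth','pulley_center'):
  z={'shaft_center':p[2]-.0423,'shaft_key':p[2]-.0703,'hub_mouth':.076,'pulley_center':.05}[t]
  for d in viewer.pinpoint('wrist',t)[:2]: print(t,d['p'],d['location'],at(c,d['location'],z))
plan([.5221,.2696,.18],112)
```

```text
[0.52335968 0.26951768 0.22245875] [ 2.48301571e+01  7.41816678e+00  1.05500773e+02 -1.41870088e-02
  6.68819559e+01 -8.70704697e+01] [ 0.4538581   0.40915999 -2.56355143]
shaft_center 0.81 [320.4, 243.0] [0.52688318 0.26877037 0.18015875]
shaft_center 0.37 [325.2, 187.3] [0.49428526 0.25867274 0.18015875]
shaft_key 0.67 [321.1, 221.8] [0.52439193 0.26807088 0.15215875]
hub_mouth 0.74 [324.6, 192.9] [0.52424069 0.27107392 0.076     ]
pulley_center 0.94 [323.9, 186.4] [0.52490433 0.27075522 0.05      ]
row [ 0.      0.0016 -0.0011] [ 0.0021 -0.0004  0.1368] t 17.05 q6 -87.0591984737626 grip 0.013562523475248358
```

View pics/i1.png

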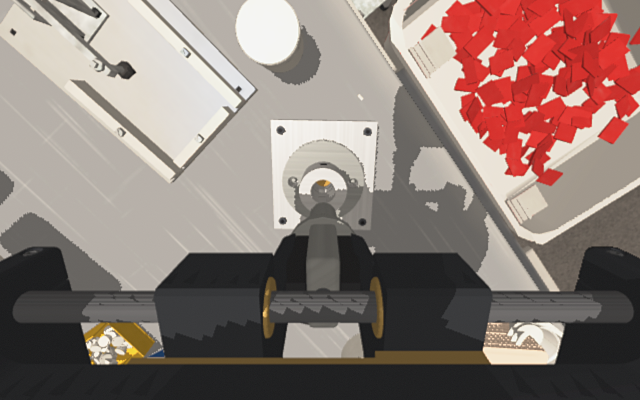

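Call:
{"api": "move_arm", "payload": {"rows": [[0, 0, 0, 0.002, 0, 0.06, 1], [0, 0, 0, 0.002, 0, 0.12, 1], [0, 0, 0, 0.002, 0, 0.15, 1], [0, 0, 0, 0.002, 0, 0.17, 1], [0, 0, 0, 0.002, 0, 0.19, 1], [0, 0, 0, 0.002, 0, 0.21, 1], [0, 0, 0, 0.002, 0, 0.21, 1], [0, 0, 0, 0.002, 0, 0.21, 1]]}}

```text
time_s: 18.05
ee_pos: [0.522, 0.2701, 0.1576]
tcp_rot: [[-0.927, -0.374, 0.001], [-0.374, 0.927, 0.0], [-0.001, 0.0, -1.0]]
ft_force: [-0.3, 0.1, -2.6]
grip_width: 0.014
```

Call:
{"api": "move_arm", "payload": {"rows": [[0, 0, 0, 0, 0, 0.02, 1], [0, 0, 0, 0, 0, 0.035, 1], [0, 0, 0, 0, 0, 0.045, 1], [0, 0, 0, 0, 0, 0.055, 1], [0, 0, 0, 0, 0, 0.055, 1], [0, 0, 0, 0, 0, 0.055, 1]]}}

```text
time_s: 18.8
ee_pos: [0.5217, 0.2699, 0.1405]
tcp_rot: [[-0.927, -0.374, -0.0], [-0.374, 0.927, -0.0], [0.0, 0.0, -1.0]]
ft_force: [-0.5, -1.6, -3.5]
grip_width: 0.0138
```

Call:
{"api": "move_arm", "payload": {"rows": [[0, 0, 0, 0, 0, 0.02, 1], [0, 0, 0, 0, 0, 0.035, 1], [0, 0, 0, 0, 0, 0.05, 1], [0, 0, 0, 0, 0, 0.065, 1], [0, 0, 0, 0, 0, 0.08, 1], [0, 0, 0, 0, 0, 0.09, 1], [0, 0, 0, 0, 0, 0.09, 1], [0, 0, 0, 0, 0, 0.09, 1]]}}

```text
time_s: 19.8
ee_pos: [0.522, 0.2701, 0.1141]
tcp_rot: [[-0.927, -0.374, 0.0], [-0.374, 0.927, 0.0], [-0.001, 0.0, -1.0]]
ft_force: [-1.3, -1.1, 4.8]
grip_width: 0.0139
```

Call:
{"api": "move_arm", "payload": {"rows": [[0, 0, 0, 0, 0, 0.005, 1], [0, 0, 0, 0, 0, 0.009, 1], [0, 0, 0, 0, 0, 0.012, 1], [0, 0, 0, 0, 0, 0.012, 1], [0, 0, 0, 0, 0, 0.012, 1]]}}

```text
time_s: 20.42
ee_pos: [0.5221, 0.2701, 0.1123]
tcp_rot: [[-0.927, -0.374, 0.001], [-0.374, 0.927, 0.0], [-0.001, -0.0, -1.0]]
ft_force: [-4.9, -3.3, 15.2]
grip_width: 0.0136
```

Run:
```python
from h import *
c=cap('scene');s=status.state();p=s['ee_pos'];print(p,s['grip_width'],s['ft_force'])
x,y=map(int,proj(c,[.522,.27,.07]));a=cv2.resize(c['pixels'][y-40:y+40,x-40:x+40],(480,480),interpolation=cv2.INTER_CUBIC)
w=cap('wrist');b=cv2.resize(w['pixels'][130:330,220:420],(480//2*1,240))
o=np.zeros((480,720,3),np.uint8);o[:,:480]=a;o[:240,480:]=b
cv2.imwrite('pics/f1.png',o)
```

```text
[0.5220989  0.27010962 0.1123018 ] 0.013930462693153095 [-5.03351911 -3.40811276 15.03784591]
```

View pics/f1.png

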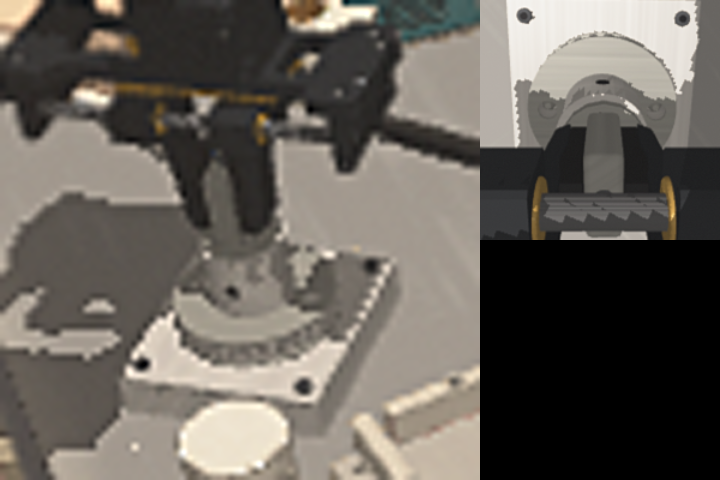

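The last picture shows the collar resting on the hub at about (240,240) in the scene crop. The pulley is flat on the plate and the fingers are on the tab.

```bash
python3 -c "
from bench import workorder,status
print(workorder.hand_in()); s=status.state(); print(s['time_s'],s['ee_pos'],s['ft_force'],s['grip_width'])"
```

```text
the job is handed in; nothing more can be done
None
the job is handed in; nothing more can be done
```

I seated the pulley over both pegs on the drive base and let go of it. I then took the grey shaft from its holder and pushed it into the hub, with the key going in on the first try. The job was handed in with the gripper still holding the shaft down; the hand-in gave no verdict.

- **Fully home:** the tool stood at z = 0.1123 m, exactly the height worked out for the collar on the hub. The upward force was about 15 N, more than the spring's 8 N, so the collar was bearing on the hub. The plunger travel was not read directly.
- **Grip:** the jaw opening stayed at 14 mm, the tab's thickness. The last picture shows the collar on the hub and the pulley flat.
- **Disagreements:** the camera and the arm differed by about 1.5 mm in the pulley's position. About 6 N of sideways force remained at the end. Neither stopped the fit.
- **Bystanders:** I did not touch the bowl, jar, pen or look-alikes. I did not check their positions again afterwards.

The whole job took about 20.5 s of the 64 s allowed.

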